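# Hook up a sprayed wing and hang it to dry

## Robot

A 7-joint arm with a two-finger parallel gripper is mounted at the origin on the work surface. World frame = base frame: x ahead of the robot, y to its left, z up, the work surface at z = 0. Lengths are in m, angles in rad, forces in N, time in s.
With the tool pointing down it reaches from about 0.375 to 0.925 m from the base axis. Payload 3.1 kg.
Tool frame: the origin (TCP) lies midway between the tips of the shut fingers; the grasp point (between the pads) lies 19 mm behind it; z points along the fingers, y is the line along which they close (so a half turn about z gives the same grasp; the last joint's range is limited). The gripper opens to 85 mm and grips with 20 to 120 N. Pads are 22 mm wide; open, the fingers measure 114 mm over their backs; the gripper's body (76 mm by 85 mm) begins 54 mm behind the grasp point. The pads swing forward as they close: fully open they stand 13 mm farther back than shut.
Start: joints at [1.159, 0.383, 0.044, 1.598, -0.018, 1.161, -0.05], TCP at [0.201, -0.618, 0.231] pointing down, gripper open.
Joint ranges: [-2.61, 2.61], [-0.41, 2.15], [-1.48, 1.57], [0, 2.5], [-1.57, 4.71], [0.05, 1.97], [-2.85, 2.85]. Speed limits (rad/s): [2.79, 2.79, 3.14, 3.14, 3.14, 3.14, 3.14].

## Interface

Orientations are given as a 3x3 rotation matrix whose columns are the frame's x, y, z axes.
In Python, from workcell import bot, eyes gives the robot as it stands.
- The arm moves only by the tool send_rows, never from a script. Its argument "commands" is a list of rows, each an object of numbers: "grip": the opening, from -1 (shut) to 1 (fully open); "x", "y", "z": the shift along the tool's x, y, z in cm; "rx", "ry", "rz": the turn, a rotation vector about the tool's x, y, z in degrees. A call has 1 to 8 rows; each row is the pose to reach, as a shift and turn from the pose commanded when the call began, along the tool's axes at that moment; what a row does not reach only later rows make up. A row lasts 1/12 s, in which the tool goes at most 41.7 mm and 7.16 degrees, less where a joint would pass 70% of its speed; a pose out of reach is approached as far as the arm can. A call with a gripper value outside its range is refused whole. The fingers move at their own pace and stop on an object; the grip force is fixed at half the most. Time passes only in rows, so rows that repeat a pose let the fingers close. It gives the time, the measured TCP pose, the force, the opening and the grip force at its end, in the units of the state.
- bot.get_state(): the state, without advancing time (a new reading comes with each control period).
- eyes.capture(name): name is "scene" or "top"; returns a dict with "image" (384x512x3 uint8, blue, green, red), "mtx" (3x3 intrinsics, pixels), "k1" (the pictures are not rectified: a ray, as slopes to the right and down, at radius r is drawn at 1 + k1 r^2 times it, then the intrinsics apply), "view" (4x4, takes a point from world to camera coordinates). Camera axes: x right, y down, z forward; pixel columns grow to the right and rows downward; lengths in m; the calibration is good to about 2 mm. A picture is of the moment at which its call begins. There is no depth.
- bot.close_job(): hands the job in; it is judged then, once.
The state is a dict: "clock": time; "q": joint angles; "qvel": joint speeds; "joint_efforts": joint torques, N m; "position": TCP position; "eef_rot": TCP orientation; "contact_force": force on the tool from outside, world axes, zero at the start; "wrist_torque": the same for the moment, N m; "opening": opening from 0.0 (shut) to 1.0 (fully open); "grip_force": force on a finger pad.
Only numpy, scipy, OpenCV 4.12 (cv2) and the standard library are available. Lean on these libraries where they do the work, as an engineer would, in place of code of your own. Each camera call takes 0.05 s, during which the arm holds its last target. There are 200 camera calls.

## Task

Take the S-hook off the drying rail by its black grip, pass its tip through the small hole in the hang strip of the carrier that stands in the wooden stand, and with the hook lift the carrier out and hang it on the drying rail, hanging free and still. The paint is wet: never touch the carrier with the gripper, never tip it over, and feel for the hole gently, pushing the strip with about 3 newtons only, never 10. Leave the other things where they are.

Things in the scene. Friction and masses are not known exactly. Their poses are not given: they have to be found in the camera images.
- rail: Drying rail: round steel bar, 10 mm diameter, 360 mm long, along its y axis, axis 255 mm above the bench, on two 12 mm square posts at y = -165 and +165 mm with flat feet 80 mm long in x, 8 mm high. Origin on the bench under the bar's middle; x points roughly away from the robot. Fixed, but placed anew each time. Nothing is above the bar.
- hook: Loose 5 mm wire steel S-hook, 50 g, bent in its x-z plane, hanging on the rail at the start, its x axis nearly along the rail's. Origin on the wire's axis in the middle of its foot (lowest part). Wire axis (x, z in mm): tip (11, 6), (11, 1), (10, 0), (-7, 0), (-13, 6), (-13, 20), (13, 36), (13, 68), crown (0, 81.5), (-13, 68), upper tip (-13, 58).
- hook_grip (a point): Where to hold the S-hook: on the axis of the black plastic grip above its crown (22 mm in x, 10 mm thick in y, z = 82 to 116 mm in the hook's frame), at (0, 0, 106). Hold it across the 10 mm from above; when it hangs, the rail's top is 27 mm below this point, so fingertips must not reach that far. Axes as the hook's.
- hook_tip (a point): Centre of the round end of the lower hook's tip, at (11, 0, 6) mm in the hook's frame: the wire is turned straight up here, 6 mm above the foot's axis, 100 mm below and 11 mm in +x from hook_grip.
- hook_crown (a point): Underside of the crown, where the rail bears, at (0, 0, 79) mm in the hook's frame. The upper hook opens downward, between the shank at x = +13 and the upper tip at x = -13. To take the hook off, raise it 27 to 36 mm (higher, the crossing wire meets the bar), then move it to its own +x; to hang it, come from the rail's +x side and do the reverse.
- stand: Wooden stand, 90 mm (x) by 130 mm (y) by 40 mm high, with a slot along y, 9.5 mm wide, 94 mm long, floor 10 mm above the bench. Origin centre of underside. Fixed, but placed and turned anew each time.
- carrier: Loose aluminium carrier, 120 to 190 g, upright in the stand's slot with a little play (leans up to 3 degrees): plate 8 mm thick (x), 90 mm wide (y), 64 mm tall (z). Origin at the centre of its lower edge; x points roughly away from the robot. A wet white model wing, 150 mm long in y, sits on its +x face, z = 38 to 65 mm, out to x = 9 mm.
- carrier_top (a point): Middle of the plate's top edge, 64 mm above the carrier's origin; axes as the carrier's. A flat hang strip, 4 mm thick (x = -2 to 2), 26 mm wide, stands out upward here and slides stiffly in the plate (about 12 N). Its one round hole, 15 mm diameter, axis along x, at y = 0, has its centre 20 to 54 mm above this point: it differs each time and is not measured.
- strip_mid (a point): Fixed point of the carrier 37 mm above carrier_top (does not move with the strip): the middle of the range in which the hole's centre lies. The strip ends 15 mm above the hole's centre. Tip and foot take 11 mm of the hole: the hook goes straight through along +x with hook_tip 1 to 5 mm above the hole's centre; then raise it and the hole's edge settles on its foot.
- jar: Amber glass paint jar, 56 mm diameter, 65 mm high; leave it. Origin centre of underside.
- tape: Roll of paper tape lying flat, 90 mm diameter, 24 mm high; leave it. Origin centre of underside.
- mug: White mug with brushes, 80 mm diameter, about 210 mm high; leave it. Origin centre of underside.
- thinner: Can, 60 mm diameter, 140 mm high; leave it. Origin centre of underside.
There are look-alikes about, which are no part of the job. Of the things like the stand, leave any that is purple; of the rest the smaller one is meant.

How it is judged:
By the outcome, as a careful person would: the job done as asked, in the order asked, and still so for the second after the job is handed in, with the robot touching nothing.
It also fails if it takes over 72 s, if anything falls off the work surface, if the arm or the gripper's body presses on something with over 40 N, if the wrist force passes 120 N, or if a joint passes its speed limit or range.

## Working session

There is one attempt and no reset: what is moved stays moved. The work goes in short steps, Python scripts to look and compute and a tool call to move; the robot and the scene stay as the last step left them, time stands still between calls to the robot, and variables do not carry over. Pictures are saved under pics/ and viewed, at most 10 in all, crops included, and the job is handed in when it is done.

Besides the shell and the picture viewer there is one more tool, called after "Call:" by a JSON object that holds its "api" and its "payload", one argument or row to a line. send_rows: Moves the arm, as the interface text tells. Its arguments: {"type":"object","properties":{"commands":{"type":"array"}},"required":["commands"]}

```bash
ls; mkdir -p pics
cat > h.py <<'E'
import numpy as np, cv2
from workcell import bot, eyes
np.set_printoptions(precision=4, suppress=True)
def cap(n):
    return eyes.capture(n)
def proj(c,P):
    P=np.atleast_2d(P); p=P@c['view'][:3,:3].T+c['view'][:3,3]
    s=p[:,:2]/p[:,2:]; s=s*(1+c['k1']*(s**2).sum(1,keepdims=True))
    return s@c['mtx'][:2,:2].T+c['mtx'][:2,2]
def ray(c,uv):
    d=(np.array(uv,float)-c['mtx'][:2,2])/np.array([c['mtx'][0,0],c['mtx'][1,1]]); s=d.copy()
    for _ in range(20): s=d/(1+c['k1']*(s@s))
    R=c['view'][:3,:3]; o=-R.T@c['view'][:3,3]; v=R.T@np.array([s[0],s[1],1]); return o,v/np.linalg.norm(v)
def atz(c,uv,z):
    o,v=ray(c,uv); return o+v*(z-o[2])/v[2]
def tri(*cu):
    A=0;b=0
    for c,uv in cu:
        o,v=ray(c,uv); M=np.eye(3)-np.outer(v,v); A=A+M; b=b+M@o
    return np.linalg.solve(A,b)
E
python3 - <<'E'
from h import *
import pickle
d={n:cap(n) for n in('scene','top')}
pickle.dump(d,open('c0.pkl','wb'))
for n,c in d.items():
    print(n,c['mtx'],c['k1'],c['view']); cv2.imwrite(f'pics/{n}0.png',cv2.resize(c['image'],(800,600),interpolation=cv2.INTER_CUBIC))
print(bot.get_state())
E
```

```text
pics
scene [[489.7241   0.     250.9758]
 [  0.     489.7241 185.5398]
 [  0.       0.       1.    ]] -0.08705531591213511 [[-0.306   0.952   0.0072  0.1739]
 [ 0.6825  0.2246 -0.6955 -0.2575]
 [-0.6638 -0.2079 -0.7185  1.8947]
 [ 0.      0.      0.      1.    ]]
top [[352.9193   0.     258.2217]
 [  0.     352.9193 193.7072]
 [  0.       0.       1.    ]] -0.007810349822679202 [[ 0.0263 -0.9994  0.0238 -0.0236]
 [-0.9808 -0.0304 -0.1926  0.5723]
 [ 0.1932 -0.0182 -0.981   1.2656]
 [ 0.      0.      0.      1.    ]]
{'clock': 0.1, 'q': array([ 1.1592,  0.3838,  0.0438,  1.5994, -0.0179,  1.1612, -0.0499]), 'qvel': array([-0.0018, -0.003 , -0.0008, -0.0041,  0.0003,  0.0005,  0.0003]), 'joint_efforts': array([  0.0029, -43.4725,   1.0296, -25.0455,   0.011 ,   0.0054,
        -0.    ]), 'position': array([ 0.2004, -0.6174,  0.23  ]), 'eef_rot': array([[ 0.9511,  0.3088, -0.0009],
       [ 0.3088, -0.9511,  0.0023],
       [-0.0001, -0.0024, -1.    ]]), 'contact_force': array([-0.7943,  0.0274,  0.1406]), 'wrist_torque': array([0.0478, 0.0448, 0.0074]), 'grip_force': 0.0, 'opening': 0.9974198208071743}
```

View pics/scene0.png

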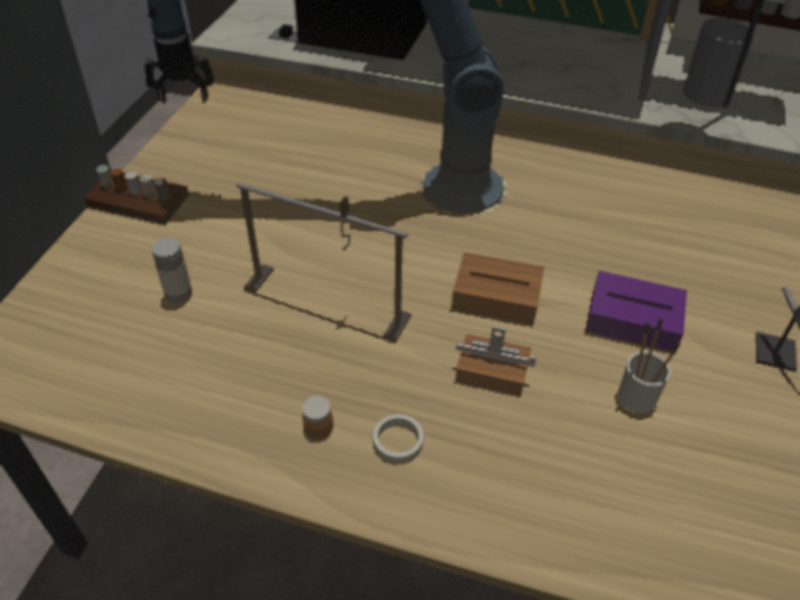

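View pics/top0.png

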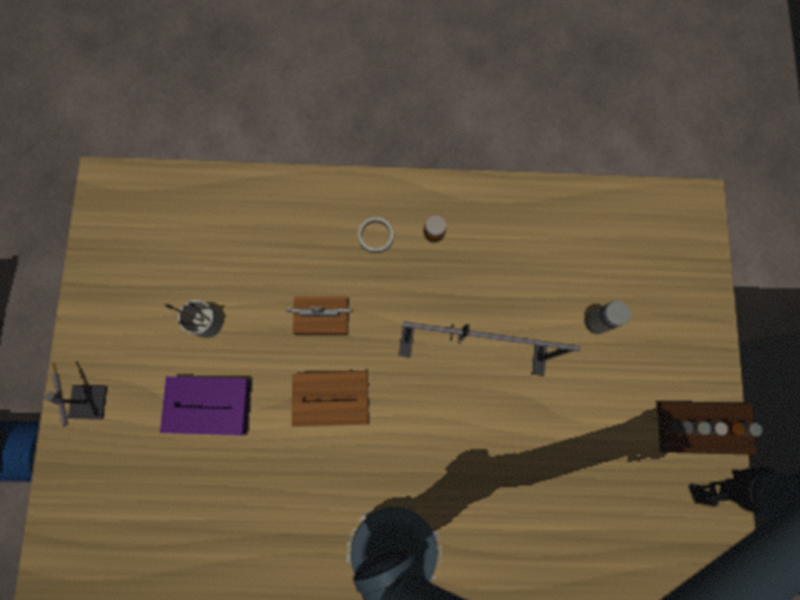

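The scene shows three stand-like things: large brown (scene 498,288), purple (637,308) and small brown (495,362), which holds the carrier. Purple is excluded and the small brown is smaller than the other, so that one is meant. The hook hangs on the rail at (345,215). I'll confirm in one enlarged composite.

Run:
```python
import pickle,cv2,numpy as np
d=pickle.load(open('c0.pkl','rb'))
def t(n,u,v): return cv2.resize(d[n]['image'][v:v+60,u:u+80],(400,300),interpolation=cv2.INTER_CUBIC)
im=np.vstack([np.hstack([t('scene',181,115),t('scene',277,200)]),np.hstack([t('top',253,183),t('top',165,172)])])
im=cv2.convertScaleAbs(im,alpha=1.7)
cv2.imwrite('pics/comp.png',im)
```

```text
(no output)
```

View pics/comp.png

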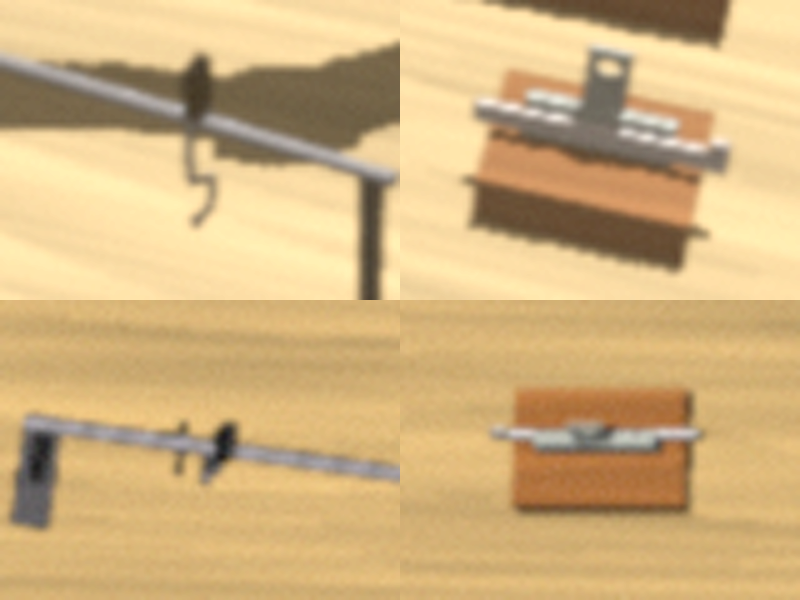

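The crop confirms it: the carrier with its hang strip stands in the small brown stand, and the hole is visible at crop (608,67). The hook's grip is at (198,85) in the scene tile and (226,438) in the top tile.

```bash
cat > m0.py <<'E'
from h import *
import pickle
from scipy.optimize import least_squares as LS
d=pickle.load(open('c0.pkl','rb')); S,T=d['scene'],d['top']
def n(t,x,y):
    o={'hs':(181,115,0,0),'cs':(277,200,400,0),'ht':(253,183,0,300),'ct':(165,172,400,300)}[t]
    return np.array([o[0]+(x-o[2]+.5)/5-.5,o[1]+(y-o[3]+.5)/5-.5])
f=lambda x,y:np.array([x,y])/1.5625
L=tri((S,n('hs',393,180)),(T,n('ht',25,418))); R=tri((S,f(238,186)),(T,f(578,349)))
print('rail L',L,'R',R,np.linalg.norm(L-R)); 
a=(L-R)[:2]; print('rail yaw deg',np.degrees(np.arctan2(-a[0],a[1])),'mid',(L+R)/2)
print('grip mid',tri((S,n('hs',198,85)),(T,n('ht',226,438))))
# stand
def box(p,P):
    c,s=np.cos(p[2]),np.sin(p[2]); P=np.array(P,float)
    return np.c_[p[0]+c*P[:,0]-s*P[:,1],p[1]+s*P[:,0]+c*P[:,1],P[:,2]]
C=[(.045,.065,.04),(.045,-.065,.04),(-.045,-.065,.04),(-.045,.065,.04)]
ct=[n('ct',*q) for q in((516,388),(686,390),(686,510),(513,508))]
# scene: far-from-robot edge appears lower (nearer camera)
cs=[n('cs',*q) for q in((700,232),(472,178),(508,70),(714,112))]
for nm,g in (('both',lambda p:np.r_[(proj(T,box(p,C))-ct).ravel(),(proj(S,box(p,C))-cs).ravel()]),('top',lambda p:(proj(T,box(p,C))-ct).ravel())):
    r=LS(g,[.6,.15,0]); print('stand',nm,r.x[:2],np.degrees(r.x[2]),'rms',np.sqrt(np.mean(r.fun**2)))
print('wing ends top',atz(T,n('ct',493,433),.075),atz(T,n('ct',700,434),.075))
print('strip tops tri',tri((S,n('cs',590,47)),(T,n('ct',568,427))),tri((S,n('cs',632,52)),(T,n('ct',612,427))))
o,v=ray(S,n('cs',608,67)); print('hole ray at x',[o+v*(x-o[0])/v[0] for x in (.56,.58,.6,.62)])
o,v=ray(S,n('cs',611,49)); print('striptop ray at x',[o+v*(x-o[0])/v[0] for x in (.56,.58,.6,.62)])
E
python3 m0.py
```

```text
rail L [ 0.4933 -0.0021  0.2553] R [ 0.4499 -0.3583  0.2488] 0.35883598281999307
rail yaw deg -6.944873536762476 mid [ 0.4716 -0.1802  0.2521]
grip mid [ 0.4799 -0.1245  0.2827]
stand both [0.5421 0.1956] 1.9881574638798392 rms 0.7279740224061271
stand top [0.5405 0.1931] 1.5200716684342932 rms 0.2596933690755531
wing ends top [0.5438 0.2674 0.075 ] [0.5477 0.1161 0.075 ]
strip tops tri [0.5425 0.194  0.1282] [0.5398 0.191  0.1206]
hole ray at x [array([0.56  , 0.1969, 0.1308]), array([0.58  , 0.1988, 0.1535]), array([0.6   , 0.2008, 0.1761]), array([0.62  , 0.2027, 0.1988])]
striptop ray at x [array([0.56  , 0.1969, 0.1463]), array([0.58  , 0.1989, 0.1686]), array([0.6   , 0.2008, 0.191 ]), array([0.62  , 0.2027, 0.2133])]
```

Call:
{"api": "send_rows", "payload": {
  "commands": [
    {"z":-4},
    {"z":-8},
    {"z":-12},
    {"x":4,"y":-4,"z":-12,"rz":5},
    {"x":8,"y":-8,"z":-12,"rz":10},
    {"x":12,"y":-11,"z":-12,"rz":15},
    {"x":15,"y":-14,"z":-12,"rz":20},
    {"x":18,"y":-16.5,"z":-12,"rz":25}
  ]
}}

```text
validation failed for argument at $.co...
```

```bash
cat >> h.py <<'E'
def delta(target, yaw):
    """cm shift in current tool axes to bring TCP to target; rz to bring tool x to world yaw (deg)"""
    s=bot.get_state(); R=s['eef_rot']; p=s['position']
    cur=np.degrees(np.arctan2(R[1,0],R[0,0]))
    print('t %.2f pos'%s['clock'],p,'F',s['contact_force'],'open %.3f gf %.1f'%(s['opening'],s['grip_force']),'tilt',R[:2,2])
    print('shift cm',100*R.T@(np.array(target)-p),'rz',-(yaw-cur),'cur yaw',cur)
E
python3 -c "
from h import *
delta([.479,-.1245,.34],-6.9)"
```

```text
t 0.10 pos [ 0.2004 -0.6174  0.23  ] F [-0.7943  0.0274  0.1406] open 0.997 gf 0.0 tilt [-0.0009  0.0023]
shift cm [ 41.7192 -38.3056 -10.9128] rz 24.888420400157244 cur yaw 17.988420400157242
```

Call:
{"api": "send_rows", "payload": {
  "commands": [
    {"grip":1,"x":0,"y":0,"z":-4,"rx":0,"ry":0,"rz":0},
    {"grip":1,"x":0,"y":0,"z":-8,"rx":0,"ry":0,"rz":0},
    {"grip":1,"x":2,"y":-2,"z":-11,"rx":0,"ry":0,"rz":3},
    {"grip":1,"x":5,"y":-4.5,"z":-11,"rx":0,"ry":0,"rz":8},
    {"grip":1,"x":8,"y":-7,"z":-11,"rx":0,"ry":0,"rz":13},
    {"grip":1,"x":11,"y":-10,"z":-11,"rx":0,"ry":0,"rz":18},
    {"grip":1,"x":14,"y":-12.5,"z":-11,"rx":0,"ry":0,"rz":22},
    {"grip":1,"x":17,"y":-15.5,"z":-11,"rx":0,"ry":0,"rz":25}
  ]
}}

```text
clock: 0.77
position: [0.3147, -0.4172, 0.3408]
eef_rot: [[0.992, -0.126, -0.0], [-0.126, -0.992, 0.0], [-0.0, -0.0, -1.0]]
contact_force: [-0.4, -0.1, 0.8]
opening: 1.002
grip_force: 0.0
```

```bash
python3 -c "
from h import *
delta([.479,-.1245,.34],-6.9)"
```

```text
t 0.77 pos [ 0.3147 -0.4172  0.3408] F [-0.3875 -0.1199  0.8014] open 1.002 gf 0.0 tilt [-0.0003  0.0002]
shift cm [ 12.6193 -31.1024   0.0773] rz -0.3155890346799426 cur yaw -7.215589034679943
```

Call:
{"api": "send_rows", "payload": {
  "commands": [
    {"grip":1,"x":1.6,"y":-4,"z":0,"rx":0,"ry":0,"rz":0},
    {"grip":1,"x":3.2,"y":-8,"z":0,"rx":0,"ry":0,"rz":0},
    {"grip":1,"x":4.8,"y":-12,"z":0,"rx":0,"ry":0,"rz":0},
    {"grip":1,"x":6.4,"y":-16,"z":0,"rx":0,"ry":0,"rz":0},
    {"grip":1,"x":8,"y":-20,"z":0,"rx":0,"ry":0,"rz":0},
    {"grip":1,"x":9.6,"y":-24,"z":0,"rx":0,"ry":0,"rz":0},
    {"grip":1,"x":11.2,"y":-28,"z":0,"rx":0,"ry":0,"rz":0},
    {"grip":1,"x":12.6,"y":-31.1,"z":0,"rx":0,"ry":0,"rz":0}
  ]
}}

```text
clock: 1.43
position: [0.4761, -0.1256, 0.341]
eef_rot: [[0.992, -0.122, -0.001], [-0.122, -0.992, -0.0], [-0.001, 0.0, -1.0]]
contact_force: [0.1, -0.4, 0.1]
opening: 0.996
grip_force: 0.0
```

Run:
```python
from h import *
import pickle
d={n:cap(n) for n in('scene','top')}; pickle.dump(d,open('c1.pkl','wb'))
delta([.479,-.1245,.27],-6.9)
def t(n,u,v): return cv2.resize(d[n]['image'][v:v+100,u:u+100],(400,400),interpolation=cv2.INTER_CUBIC)
cv2.imwrite('pics/c1.png',cv2.convertScaleAbs(np.hstack([t('scene',171,75),t('top',245,160)]),alpha=1.7))
```

```text
t 1.53 pos [ 0.479  -0.1182  0.3412] F [0.9932 0.2075 0.1516] open 0.998 gf 0.0 tilt [0.0016 0.0041]
shift cm [0.0607 0.6524 7.1195] rz 0.746507426562359 cur yaw -6.153492573437641
```

View pics/c1.png

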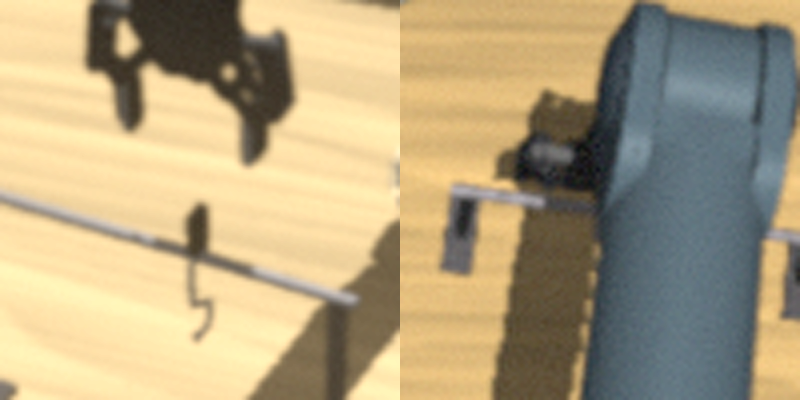

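The scene shows the open fingers straddling the grip: tips at (130,125) and (252,160), grip at (199,230). They line up, so I descend.

Call:
{"api": "send_rows", "payload": {
  "commands": [
    {"grip":1,"x":0,"y":0,"z":2,"rx":0,"ry":0,"rz":0},
    {"grip":1,"x":0,"y":0,"z":4,"rx":0,"ry":0,"rz":0},
    {"grip":1,"x":0,"y":0,"z":5.5,"rx":0,"ry":0,"rz":0},
    {"grip":1,"x":0,"y":0,"z":6.5,"rx":0,"ry":0,"rz":0},
    {"grip":1,"x":0,"y":0,"z":7,"rx":0,"ry":0,"rz":0},
    {"grip":1,"x":0,"y":0,"z":7,"rx":0,"ry":0,"rz":0},
    {"grip":1,"x":0,"y":0,"z":7,"rx":0,"ry":0,"rz":0},
    {"grip":1,"x":0,"y":0,"z":7,"rx":0,"ry":0,"rz":0}
  ]
}}

```text
clock: 2.2
position: [0.4768, -0.128, 0.2724]
eef_rot: [[0.992, -0.122, 0.002], [-0.122, -0.992, -0.0], [0.002, 0.0, -1.0]]
contact_force: [-0.7, 0.3, 1.4]
opening: 0.997
grip_force: 0.0
```

Run:
```python
from h import *
import pickle
d={n:cap(n) for n in('scene',)}; pickle.dump(d,open('c2.pkl','wb'))
delta([.479,-.1245,.27],-6.9)
c=d['scene']
cv2.imwrite('pics/c2.png',cv2.convertScaleAbs(cv2.resize(c['image'][75:175,171:301],(780,600),interpolation=cv2.INTER_CUBIC),alpha=1.7))
```

```text
t 2.25 pos [ 0.4769 -0.1279  0.2725] F [ 0.2968  0.2116 -0.2466] open 1.001 gf 0.0 tilt [ 0.0022 -0.0006]
shift cm [ 0.1687 -0.3645  0.2485] rz -0.12804509124711494 cur yaw -7.028045091247115
```

View pics/c2.png

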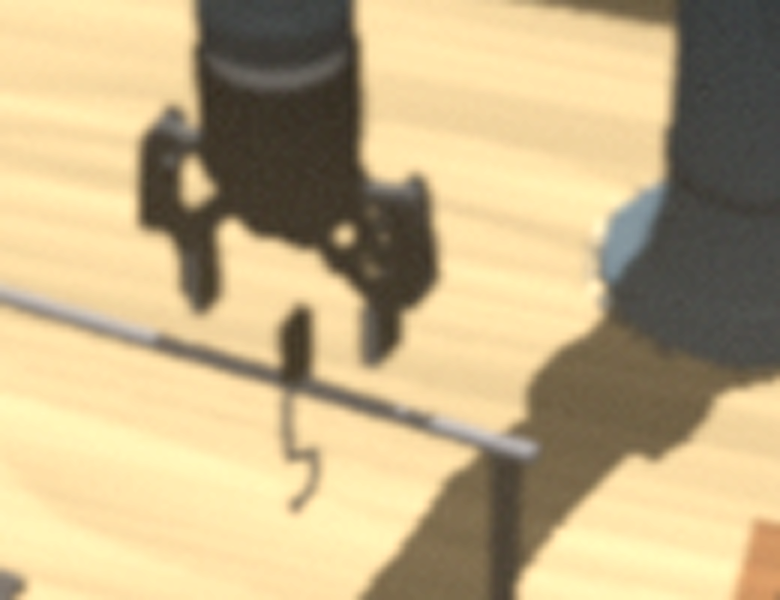

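Tips at (202,305) and (375,355) straddle the grip at (297,340), a few mm off in y. I'll correct that and close.

Call:
{"api": "send_rows", "payload": {
  "commands": [
    {"grip":1,"x":0.15,"y":-0.35,"z":0.3,"rx":0,"ry":0,"rz":0},
    {"grip":0.2,"x":0.15,"y":-0.35,"z":0.3,"rx":0,"ry":0,"rz":0},
    {"grip":-0.4,"x":0.15,"y":-0.35,"z":0.3,"rx":0,"ry":0,"rz":0},
    {"grip":-1,"x":0.15,"y":-0.35,"z":0.3,"rx":0,"ry":0,"rz":0},
    {"grip":-1,"x":0.15,"y":-0.35,"z":0.3,"rx":0,"ry":0,"rz":0},
    {"grip":-1,"x":0.15,"y":-0.35,"z":0.3,"rx":0,"ry":0,"rz":0},
    {"grip":-1,"x":0.15,"y":-0.35,"z":0.3,"rx":0,"ry":0,"rz":0},
    {"grip":-1,"x":0.15,"y":-0.35,"z":0.3,"rx":0,"ry":0,"rz":0}
  ]
}}

```text
clock: 2.92
position: [0.478, -0.1245, 0.2684]
eef_rot: [[0.992, -0.122, 0.0], [-0.122, -0.992, -0.0], [0.0, 0.0, -1.0]]
contact_force: [-0.1, 0.5, -0.0]
opening: 0.103
grip_force: 60.2
```

Call:
{"api": "send_rows", "payload": {
  "commands": [
    {"grip":-1,"x":0,"y":0,"z":0,"rx":0,"ry":0,"rz":0},
    {"grip":-1,"x":0,"y":0,"z":0,"rx":0,"ry":0,"rz":0},
    {"grip":-1,"x":0,"y":0,"z":0,"rx":0,"ry":0,"rz":0},
    {"grip":-1,"x":0,"y":0,"z":0,"rx":0,"ry":0,"rz":0},
    {"grip":-1,"x":0,"y":0,"z":0,"rx":0,"ry":0,"rz":0},
    {"grip":-1,"x":0,"y":0,"z":0,"rx":0,"ry":0,"rz":0}
  ]
}}

```text
clock: 3.42
position: [0.478, -0.1245, 0.2684]
eef_rot: [[0.992, -0.122, 0.0], [-0.122, -0.992, -0.0], [0.0, 0.0, -1.0]]
contact_force: [-0.9, -0.6, 0.2]
opening: 0.105
grip_force: 60.3
```

Call:
{"api": "send_rows", "payload": {
  "commands": [
    {"grip":-1,"x":0,"y":0,"z":-1,"rx":0,"ry":0,"rz":0},
    {"grip":-1,"x":0,"y":0,"z":-2.2,"rx":0,"ry":0,"rz":0},
    {"grip":-1,"x":0,"y":0,"z":-3.1,"rx":0,"ry":0,"rz":0},
    {"grip":-1,"x":0,"y":0,"z":-3.1,"rx":0,"ry":0,"rz":0},
    {"grip":-1,"x":0,"y":0,"z":-3.1,"rx":0,"ry":0,"rz":0},
    {"grip":-1,"x":0,"y":0,"z":-3.1,"rx":0,"ry":0,"rz":0}
  ]
}}

```text
clock: 3.92
position: [0.478, -0.1244, 0.2994]
eef_rot: [[0.993, -0.122, 0.0], [-0.122, -0.993, -0.0], [0.0, 0.0, -1.0]]
contact_force: [0.1, 0.4, -0.4]
opening: 0.1
grip_force: 60.1
```

Call:
{"api": "send_rows", "payload": {
  "commands": [
    {"grip":-1,"x":1,"y":0,"z":0,"rx":0,"ry":0,"rz":0},
    {"grip":-1,"x":2.5,"y":0,"z":0,"rx":0,"ry":0,"rz":0},
    {"grip":-1,"x":4.5,"y":0,"z":0,"rx":0,"ry":0,"rz":0},
    {"grip":-1,"x":6.5,"y":0,"z":0,"rx":0,"ry":0,"rz":0},
    {"grip":-1,"x":7.5,"y":0,"z":0,"rx":0,"ry":0,"rz":0},
    {"grip":-1,"x":7.5,"y":0,"z":0,"rx":0,"ry":0,"rz":0},
    {"grip":-1,"x":7.5,"y":0,"z":-3,"rx":0,"ry":0,"rz":0},
    {"grip":-1,"x":7.5,"y":0,"z":-6,"rx":0,"ry":0,"rz":0}
  ]
}}

```text
clock: 4.58
position: [0.55, -0.1332, 0.3565]
eef_rot: [[0.993, -0.122, -0.008], [-0.122, -0.993, 0.002], [-0.009, -0.001, -1.0]]
contact_force: [0.6, 0.5, 0.1]
opening: 0.108
grip_force: 60.1
```

Call:
{"api": "send_rows", "payload": {
  "commands": [
    {"grip":-1,"x":0,"y":0,"z":-3,"rx":0,"ry":0,"rz":0},
    {"grip":-1,"x":0,"y":0,"z":-5,"rx":0,"ry":0,"rz":0},
    {"grip":-1,"x":0,"y":0,"z":-5,"rx":0,"ry":0,"rz":0},
    {"grip":-1,"x":0,"y":0,"z":-5,"rx":0,"ry":0,"rz":0}
  ]
}}

```text
clock: 4.92
position: [0.5524, -0.1335, 0.4106]
eef_rot: [[0.992, -0.122, 0.002], [-0.122, -0.992, -0.001], [0.002, 0.001, -1.0]]
contact_force: [0.7, 0.1, 0.5]
opening: 0.104
grip_force: 60.1
```

Run:
```python
from h import *
delta([.46,.193,.40],1.6)
```

```text
t 4.92 pos [ 0.5524 -0.1335  0.4106] F [0.681  0.0915 0.4805] open 0.104 gf 60.1 tilt [ 0.0022 -0.0008]
shift cm [-13.167  -31.2737   1.0109] rz -8.62258922000195 cur yaw -7.022589220001951
```

Call:
{"api": "send_rows", "payload": {
  "commands": [
    {"grip":-1,"x":-1,"y":-2,"z":0,"rx":0,"ry":0,"rz":-1},
    {"grip":-1,"x":-2.6,"y":-6,"z":0,"rx":0,"ry":0,"rz":-2},
    {"grip":-1,"x":-4.2,"y":-9.8,"z":0,"rx":0,"ry":0,"rz":-3},
    {"grip":-1,"x":-5.8,"y":-13.6,"z":0,"rx":0,"ry":0,"rz":-4},
    {"grip":-1,"x":-7.4,"y":-17.4,"z":0,"rx":0,"ry":0,"rz":-5},
    {"grip":-1,"x":-9,"y":-21.2,"z":0,"rx":0,"ry":0,"rz":-6},
    {"grip":-1,"x":-10.6,"y":-25,"z":0,"rx":0,"ry":0,"rz":-7},
    {"grip":-1,"x":-12,"y":-28.5,"z":0,"rx":0,"ry":0,"rz":-8}
  ]
}}

```text
clock: 5.58
position: [0.4654, 0.1658, 0.407]
eef_rot: [[1.0, 0.019, -0.004], [0.019, -1.0, -0.002], [-0.004, 0.001, -1.0]]
contact_force: [0.5, 0.5, 0.1]
opening: 0.108
grip_force: 60.1
```

Call:
{"api": "send_rows", "payload": {
  "commands": [
    {"grip":-1,"x":-0.5,"y":-2.3,"z":0,"rx":0,"ry":0,"rz":-0.7},
    {"grip":-1,"x":-0.5,"y":-2.3,"z":2,"rx":0,"ry":0,"rz":-0.7},
    {"grip":-1,"x":-0.5,"y":-2.3,"z":5,"rx":0,"ry":0,"rz":-0.7},
    {"grip":-1,"x":-0.5,"y":-2.3,"z":8,"rx":0,"ry":0,"rz":-0.7},
    {"grip":-1,"x":-0.5,"y":-2.3,"z":11,"rx":0,"ry":0,"rz":-0.7},
    {"grip":-1,"x":-0.5,"y":-2.3,"z":14,"rx":0,"ry":0,"rz":-0.7},
    {"grip":-1,"x":-0.5,"y":-2.3,"z":15,"rx":0,"ry":0,"rz":-0.7},
    {"grip":-1,"x":-0.5,"y":-2.3,"z":15,"rx":0,"ry":0,"rz":-0.7}
  ]
}}

```text
clock: 6.25
position: [0.459, 0.1849, 0.2546]
eef_rot: [[1.0, 0.03, -0.01], [0.029, -1.0, -0.003], [-0.01, 0.003, -1.0]]
contact_force: [-0.5, -0.1, -1.7]
opening: 0.104
grip_force: 60.1
```

Run:
```python
from h import *
delta([.495,.194,.194],1.6)
```

```text
t 6.25 pos [0.459  0.1849 0.2546] F [-0.5053 -0.1431 -1.6611] open 0.104 gf 60.1 tilt [-0.0099 -0.0033]
shift cm [ 3.6823 -0.8183  6.0163] rz 0.08978498077286168 cur yaw 1.6897849807728618
```

Call:
{"api": "send_rows", "payload": {
  "commands": [
    {"grip":-1,"x":0,"y":0,"z":2,"rx":0,"ry":0,"rz":0},
    {"grip":-1,"x":1,"y":0,"z":4,"rx":0,"ry":0,"rz":0},
    {"grip":-1,"x":2,"y":0,"z":5.5,"rx":0,"ry":0,"rz":0},
    {"grip":-1,"x":3,"y":0,"z":6,"rx":0,"ry":0,"rz":0},
    {"grip":-1,"x":3,"y":0,"z":6,"rx":0,"ry":0,"rz":0},
    {"grip":-1,"x":3,"y":0,"z":6,"rx":0,"ry":0,"rz":0},
    {"grip":-1,"x":3,"y":0,"z":6,"rx":0,"ry":0,"rz":0},
    {"grip":-1,"x":3,"y":0,"z":6,"rx":0,"ry":0,"rz":0}
  ]
}}

```text
clock: 6.92
position: [0.493, 0.1883, 0.2007]
eef_rot: [[1.0, 0.03, 0.002], [0.03, -1.0, 0.0], [0.002, -0.0, -1.0]]
contact_force: [0.0, -0.2, -0.1]
opening: 0.109
grip_force: 60.1
```

Run:
```python
from h import *
import pickle
d={n:cap(n) for n in('scene','top')}; pickle.dump(d,open('c3.pkl','wb'))
delta([.495,.194,.194],1.6)
p=bot.get_state()['position']; c=d['scene']
print('pred tip px',proj(c,p+[.011,0,-.0814]),'pred hole',proj(c,[.5405,.195,.1095]))
cv2.imwrite('pics/c3.png',cv2.convertScaleAbs(np.hstack([cv2.resize(c['image'][185:245,280:345],(650,600),interpolation=cv2.INTER_CUBIC)]),alpha=1.7))
t=d['top']['image']; print(proj(d['top'],[.54,.193,.12]))
```

```text
t 7.02 pos [0.4928 0.1881 0.2003] F [-0.0805  0.7445  0.288 ] open 0.104 gf 60.1 tilt [0.0017 0.    ]
shift cm [ 0.2345 -0.5866  0.6332] rz 0.10437429215272287 cur yaw 1.704374292152723
pred tip px [[318.9395 201.1726]] pred hole [[318.223  212.8172]]
[[201.858  197.5907]]
```

View pics/c3.png

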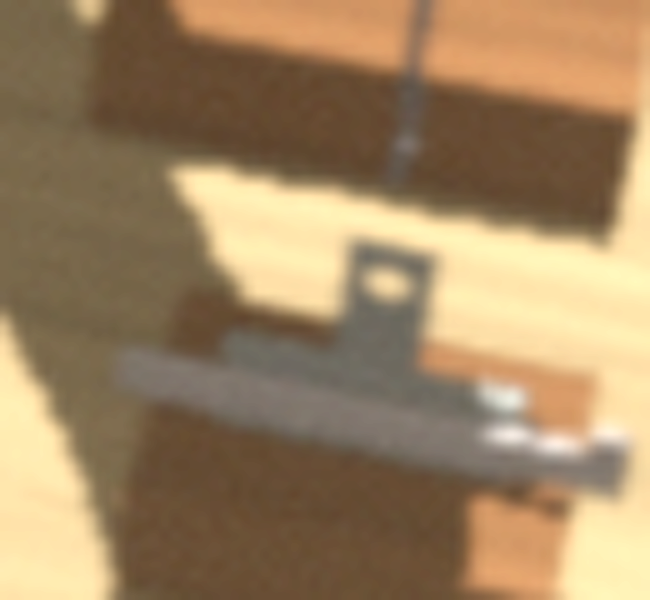

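The picture shows the hook wire coming down to about (395,182) in the crop, the hole at (387,283) and the strip top at y≈245. I'll compare that with the predicted hook outline.

```bash
cat > pr.py <<'E'
from h import *
import pickle,sys
H=np.array([(11,6),(11,1),(10,0),(-7,0),(-13,6),(-13,20),(13,36),(13,68)])/1e3
def hookpts(p,R,off=0):
    return np.array([p+R[:,0]*(a+off)-np.array([0,0,1])*(.106-.0194-b) for a,b in H])
E
python3 - <<'E'
from pr import *
d=pickle.load(open('c3.pkl','rb')); c=d['scene']; s=bot.get_state()
q=proj(c,hookpts(s['position'],s['eef_rot'])); print(((q-[280,185])+.5)*10-.5)
g=c['image'][:,:,2].astype(int)[183:206,312:328]; print(g)
C=[(.045,.065,.04),(.045,-.065,.04),(-.045,-.065,.04),(-.045,.065,.04)]
for z in (.094,.1095,.128): print(z,(proj(c,[.5405,.195,z])-[280,185]+.5)*10)
E
```

```text
[[395.2869 164.5964]
 [393.4609 176.0264]
 [393.7224 175.8924]
 [404.267  135.2104]
 [410.153  107.2763]
 [415.3476  74.925 ]
 [405.1621  99.6352]
 [417.3853  22.797 ]]
[[126 125 124 126 126 126 126 125 118  97  71  74 100 115 117 117]
 [123 124 124 124 124 124 125 125 120  99  79  90 113 124 126 126]
 [122 123 122 123 123 123 124 123 119  98  83 104 119 125 127 126]
 [124 125 125 122 123 122 123 122 115  93  85 108 120 124 124 125]
 [129 130 128 127 127 126 125 123 112  89  86 108 120 122 122 123]
 [132 131 132 132 130 131 131 127 112  91  97 116 123 125 124 124]
 [127 128 130 131 133 133 133 128 110  90 104 123 130 130 129 128]
 [106 112 118 122 125 127 129 125 105  90 111 129 134 133 133 132]
 [ 75  78  83  90  99 106 112 111  95  85 109 127 131 132 134 134]
 [ 61  61  62  65  69  75  76  78  72  72  95 109 118 122 124 126]
 [ 59  60  61  59  61  61  60  60  57  59  69  77  84  89  93  99]
 [ 60  60  60  60  59  61  59  58  59  57  59  61  62  65  67  71]
 [ 60  59  60  60  59  60  61  58  57  57  59  60  61  60  61  62]
 [ 62  60  59  59  60  59  59  59  60  60  60  60  60  61  61  61]
 [ 59  59  59  59  60  59  59  59  59  60  59  60  61  61  60  62]
 [ 61  59  59  60  61  60  60  60  65  63  60  61  62  61  61  61]
 [ 57  58  59  58  61  60  58  64  73  70  63  62  59  61  60  61]
 [ 56  56  59  57  59  57  59  59  62  64  60  60  60  59  61  60]
 [ 58  58  57  57  55  56  57  58  58  56  58  59  58  59  61  59]
 [ 65  63  61  59  59  58  59  57  57  57  57  56  58  59  57  59]
 [ 95  93  80  70  67  66  62  62  60  59  59  58  56  57  59  57]
 [142 137 121 104  97  92  80  70  68  67  65  62  62  61  61  60]
 [159 157 153 147 144 138 121 105  98  95  83  72  69  68  68  67]]
0.094 [[381.5714 317.9347]]
0.1095 [[387.2298 283.1716]]
0.128 [[394.0933 240.9507]]
```

Call:
{"api": "send_rows", "payload": {
  "commands": [
    {"grip":-1,"x":0,"y":-0.3,"z":0.3,"rx":0,"ry":0,"rz":0},
    {"grip":-1,"x":0.5,"y":-0.65,"z":0.7,"rx":0,"ry":0,"rz":0},
    {"grip":-1,"x":1,"y":-0.65,"z":0.7,"rx":0,"ry":0,"rz":0},
    {"grip":-1,"x":1.5,"y":-0.65,"z":0.7,"rx":0,"ry":0,"rz":0},
    {"grip":-1,"x":2,"y":-0.65,"z":0.7,"rx":0,"ry":0,"rz":0},
    {"grip":-1,"x":2,"y":-0.65,"z":0.7,"rx":0,"ry":0,"rz":0},
    {"grip":-1,"x":2,"y":-0.65,"z":0.7,"rx":0,"ry":0,"rz":0},
    {"grip":-1,"x":2,"y":-0.65,"z":0.7,"rx":0,"ry":0,"rz":0}
  ]
}}

```text
clock: 7.68
position: [0.5126, 0.1948, 0.1922]
eef_rot: [[1.0, 0.029, -0.0], [0.029, -1.0, 0.0], [-0.0, -0.0, -1.0]]
contact_force: [-0.3, -0.3, -0.3]
opening: 0.105
grip_force: 60.1
```

Run:
```python
from pr import *
d={'scene':cap('scene')}; pickle.dump(d,open('c4.pkl','wb')); c=d['scene']; s=bot.get_state()
delta([.519,.1948,.193],1.6)
q=proj(c,hookpts(s['position'],s['eef_rot'])); print(((q-[290,190])+.5)*15-.5)
cv2.imwrite('pics/c4.png',cv2.convertScaleAbs(cv2.resize(c['image'][190:230,290:340],(750,600),interpolation=cv2.INTER_CUBIC),alpha=1.9))
```

```text
t 7.73 pos [0.5124 0.1948 0.1922] F [-0.7578 -0.2692 -0.8314] open 0.104 gf 60.1 tilt [-0.0004 -0.    ]
shift cm [ 0.6636  0.0234 -0.0791] rz 0.08336581394751819 cur yaw 1.6833658139475183
[[451.242  278.9572]
 [448.4607 295.9314]
 [448.8506 295.6191]
 [464.7679 233.2946]
 [473.6826 191.1334]
 [481.5952 143.0605]
 [466.3037 182.7006]
 [484.9309  68.5425]]
```

View pics/c4.png

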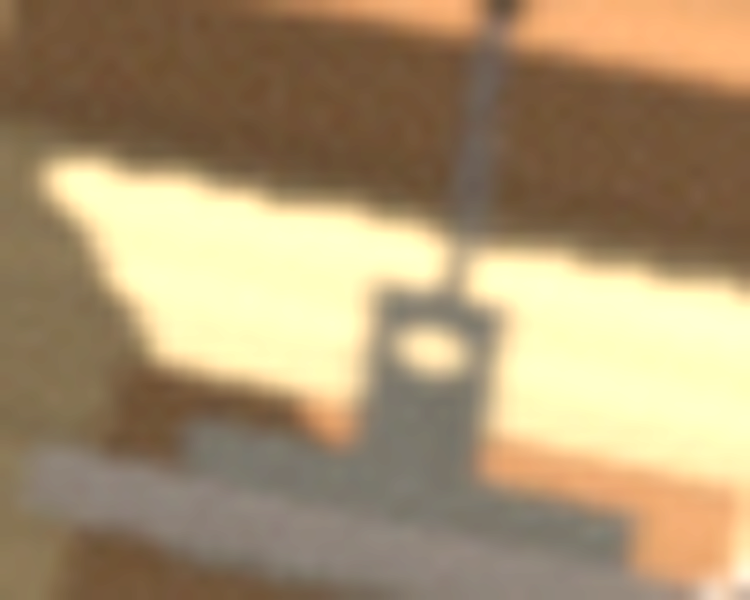

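The hook wire enters behind the strip top at (457,285) and the hole centre is at (431,350). A straight +x advance of about 16–17 mm puts the tip in the hole if the strip is at x≈0.540. I'll advance gently while watching the force.

Call:
{"api": "send_rows", "payload": {
  "commands": [
    {"grip":-1,"x":0.4,"y":0,"z":0,"rx":0,"ry":0,"rz":0},
    {"grip":-1,"x":0.8,"y":0,"z":0,"rx":0,"ry":0,"rz":0},
    {"grip":-1,"x":1,"y":0,"z":0,"rx":0,"ry":0,"rz":0},
    {"grip":-1,"x":1,"y":0,"z":0,"rx":0,"ry":0,"rz":0},
    {"grip":-1,"x":1,"y":0,"z":0,"rx":0,"ry":0,"rz":0}
  ]
}}

```text
clock: 8.15
position: [0.5227, 0.1951, 0.1923]
eef_rot: [[1.0, 0.029, -0.0], [0.029, -1.0, 0.0], [-0.0, -0.0, -1.0]]
contact_force: [-0.4, 0.1, -1.0]
opening: 0.106
grip_force: 60.1
```

Call:
{"api": "send_rows", "payload": {
  "commands": [
    {"grip":-1,"x":0.1,"y":0,"z":0,"rx":0,"ry":0,"rz":0},
    {"grip":-1,"x":0.2,"y":0,"z":0,"rx":0,"ry":0,"rz":0},
    {"grip":-1,"x":0.3,"y":0,"z":0,"rx":0,"ry":0,"rz":0},
    {"grip":-1,"x":0.3,"y":0,"z":0,"rx":0,"ry":0,"rz":0},
    {"grip":-1,"x":0.3,"y":0,"z":0,"rx":0,"ry":0,"rz":0}
  ]
}}

```text
clock: 8.57
position: [0.5256, 0.1952, 0.1923]
eef_rot: [[1.0, 0.029, -0.0], [0.029, -1.0, 0.0], [-0.0, -0.0, -1.0]]
contact_force: [0.3, -0.2, -1.6]
opening: 0.107
grip_force: 60.1
```

Call:
{"api": "send_rows", "payload": {
  "commands": [
    {"grip":-1,"x":0.1,"y":0,"z":0,"rx":0,"ry":0,"rz":0},
    {"grip":-1,"x":0.2,"y":0,"z":0,"rx":0,"ry":0,"rz":0},
    {"grip":-1,"x":0.2,"y":0,"z":0,"rx":0,"ry":0,"rz":0},
    {"grip":-1,"x":0.2,"y":0,"z":0,"rx":0,"ry":0,"rz":0}
  ]
}}

```text
clock: 8.9
position: [0.5276, 0.1953, 0.1923]
eef_rot: [[1.0, 0.029, 0.0], [0.029, -1.0, 0.0], [0.0, -0.0, -1.0]]
contact_force: [0.2, -0.5, -0.4]
opening: 0.108
grip_force: 60.1
```

Call:
{"api": "send_rows", "payload": {
  "commands": [
    {"grip":-1,"x":0.1,"y":0,"z":0,"rx":0,"ry":0,"rz":0},
    {"grip":-1,"x":0.2,"y":0,"z":0,"rx":0,"ry":0,"rz":0},
    {"grip":-1,"x":0.2,"y":0,"z":0,"rx":0,"ry":0,"rz":0},
    {"grip":-1,"x":0.2,"y":0,"z":0,"rx":0,"ry":0,"rz":0}
  ]
}}

```text
clock: 9.23
position: [0.5296, 0.1954, 0.1923]
eef_rot: [[1.0, 0.029, 0.0], [0.029, -1.0, 0.0], [0.0, -0.0, -1.0]]
contact_force: [0.1, 0.2, -1.1]
opening: 0.104
grip_force: 60.1
```

Run:
```python
from pr import *
d={'scene':cap('scene')}; pickle.dump(d,open('c5.pkl','wb')); c=d['scene']; s=bot.get_state()
delta([.519,.1948,.193],1.6)
q=proj(c,hookpts(s['position'],s['eef_rot'])); print(((q-[290,190])+.5)*15-.5)
cv2.imwrite('pics/c5.png',cv2.convertScaleAbs(cv2.resize(c['image'][190:230,290:340],(750,600),interpolation=cv2.INTER_CUBIC),alpha=1.9))
```

```text
t 9.28 pos [0.5295 0.1954 0.1923] F [ 0.4759 -0.2903 -0.7366] open 0.102 gf 60.1 tilt [-0.0001  0.    ]
shift cm [-1.0556  0.0243 -0.0718] rz 0.07947100047498834 cur yaw 1.6794710004749884
[[434.9187 342.8196]
 [432.1525 359.7679]
 [432.5618 359.3919]
 [448.7532 296.0851]
 [457.7468 253.6074]
 [465.6215 205.589 ]
 [449.8573 246.8222]
 [468.3918 132.7818]]
```

View pics/c5.png

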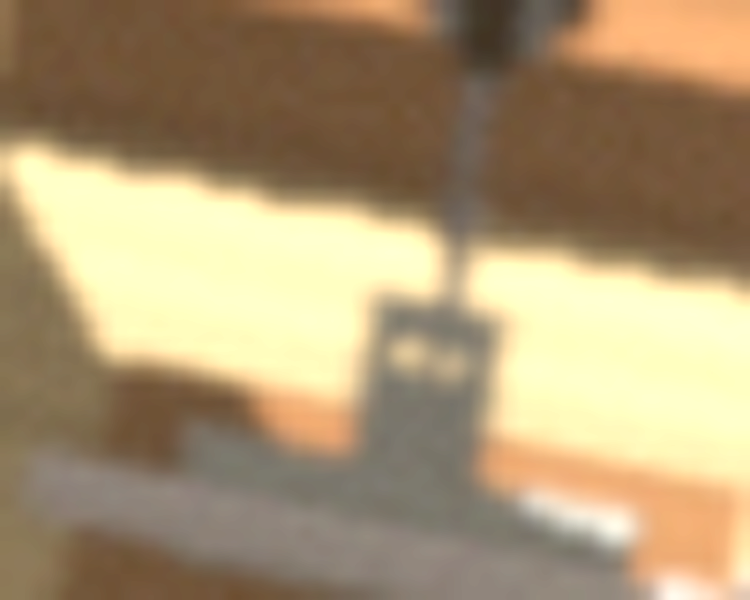

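The dark wire shows in the middle of the hole at (433,355) with light on both sides at (408,350) and (452,362). The strip top may have shifted about 2 mm, so I'll go on gently with force checks.

Call:
{"api": "send_rows", "payload": {
  "commands": [
    {"grip":-1,"x":0.1,"y":0,"z":0,"rx":0,"ry":0,"rz":0},
    {"grip":-1,"x":0.2,"y":0,"z":0,"rx":0,"ry":0,"rz":0},
    {"grip":-1,"x":0.2,"y":0,"z":0,"rx":0,"ry":0,"rz":0},
    {"grip":-1,"x":0.2,"y":0,"z":0,"rx":0,"ry":0,"rz":0}
  ]
}}

```text
clock: 9.62
position: [0.5316, 0.1954, 0.1923]
eef_rot: [[1.0, 0.029, -0.0], [0.029, -1.0, 0.0], [-0.0, -0.0, -1.0]]
contact_force: [-0.1, 0.1, -0.0]
opening: 0.103
grip_force: 60.1
```

Run:
```python
from pr import *
c0=pickle.load(open('c4.pkl','rb'))['scene']
c=cap('scene'); pickle.dump({'scene':c},open('c6.pkl','wb')); s=bot.get_state()
delta([.519,.1948,.193],1.6)
# shift of strip and of wing/plate between c4, c5, c6 (phase correlation on top-edge patches)
c5=pickle.load(open('c5.pkl','rb'))['scene']
for nm,(v,u,h,w) in {'strip':(211,313,9,12),'wingL':(215,290,14,14)}.items():
    for k,cc in(('c5',c5),('c6',c)):
        T=cv2.resize(c0['image'][v:v+h,u:u+w],None,fx=8,fy=8,interpolation=cv2.INTER_CUBIC)
        I=cv2.resize(cc['image'][v-3:v+h+3,u-3:u+w+3],None,fx=8,fy=8,interpolation=cv2.INTER_CUBIC)
        m=cv2.matchTemplate(I,T,cv2.TM_CCOEFF_NORMED); _,b,_,l=cv2.minMaxLoc(m); print(nm,k,(np.array(l)-24)/8,b)
for k,cc in(('c4',c0),('c5',c5),('c6',c)): print(k,cc['image'][206:220,316,2],cc['image'][206:220,321,2])
```

```text
t 9.67 pos [0.5315 0.1954 0.1923] F [ 0.0492  0.1663 -0.4506] open 0.101 gf 60.1 tilt [-0.0001  0.0001]
shift cm [-1.2543  0.0267 -0.072 ] rz 0.07978207526864689 cur yaw 1.679782075268647
strip c5 [-0.125  0.5  ] 0.9313843846321106
strip c6 [-0.375  1.   ] 0.9020642638206482
wingL c5 [0.   0.25] 0.9828789830207825
wingL c6 [0.    0.375] 0.9793312549591064
c4 [160 158 138  95  71  77 100 100  79  67  65  65  64  65] [ 98 123 135 128  92  68  78  91  87  74  71  74  76  76]
c5 [161 162 153 124  86  69  87 110  91  68  65  64  64  65] [ 99 122 137 137 117  82  70  78  84  74  71  74  77  74]
c6 [161 162 158 144 104  71  73  90  91  76  64  65  66  63] [ 99 122 137 140 131  98  71  72  81  77  73  78  78  77]
```

The strip tracks the tip (0.5 px per 2 mm), so the tip is touching it below the hole centre. Contact started at tip x≈0.5385, which puts the strip at x≈0.543 and the hole at z≈0.112. I'll back off, raise 3.6 mm and retry.

Call:
{"api": "send_rows", "payload": {
  "commands": [
    {"grip":-1,"x":-0.4,"y":0,"z":0,"rx":0,"ry":0,"rz":0},
    {"grip":-1,"x":-0.8,"y":0,"z":0,"rx":0,"ry":0,"rz":0},
    {"grip":-1,"x":-0.8,"y":0,"z":-0.36,"rx":0,"ry":0,"rz":0},
    {"grip":-1,"x":-0.8,"y":0,"z":-0.36,"rx":0,"ry":0,"rz":0},
    {"grip":-1,"x":-0.8,"y":0,"z":-0.36,"rx":0,"ry":0,"rz":0},
    {"grip":-1,"x":-0.8,"y":0,"z":-0.36,"rx":0,"ry":0,"rz":0}
  ]
}}

```text
clock: 10.17
position: [0.5238, 0.1952, 0.1961]
eef_rot: [[1.0, 0.029, 0.001], [0.029, -1.0, 0.0], [0.001, -0.0, -1.0]]
contact_force: [0.1, -1.0, -0.8]
opening: 0.102
grip_force: 60.1
```

```bash
cat > st.py <<'E'
from pr import *
c0=pickle.load(open('c4.pkl','rb'))['scene']; c=cap('scene'); s=bot.get_state()
delta([.5,.195,.196],1.6)
for v0,u0,h,w in((207,313,9,4),(207,319,9,5),(215,290,14,14)):
    T=cv2.resize(c0['image'][v0:v0+h,u0:u0+w],None,fx=8,fy=8,interpolation=cv2.INTER_CUBIC)
    I=cv2.resize(c['image'][v0-3:v0+h+3,u0-3:u0+w+3],None,fx=8,fy=8,interpolation=cv2.INTER_CUBIC)
    m=cv2.matchTemplate(I,T,cv2.TM_CCOEFF_NORMED); _,b,_,l=cv2.minMaxLoc(m); print((np.array(l)-24)/8,round(b,3))
print(c['image'][206:220,316,2])
E
python3 st.py
```

```text
t 10.22 pos [0.5237 0.1951 0.196 ] F [ 0.3279 -0.4961 -1.276 ] open 0.105 gf 60.1 tilt [0.0003 0.    ]
shift cm [-2.3694 -0.0578 -0.0003] rz 0.07259150298159178 cur yaw 1.6725915029815919
[ 0.    -0.125] 0.996
[ 0.    -0.125] 0.984
[0. 0.] 0.98
[161 157 133  90  70  80 102 103  79  66  65  63  63  64]
```

The strip fell back to its original place. Advancing again.

Call:
{"api": "send_rows", "payload": {
  "commands": [
    {"grip":-1,"x":0.3,"y":0,"z":0,"rx":0,"ry":0,"rz":0},
    {"grip":-1,"x":0.5,"y":0,"z":0,"rx":0,"ry":0,"rz":0},
    {"grip":-1,"x":0.65,"y":0,"z":0,"rx":0,"ry":0,"rz":0},
    {"grip":-1,"x":0.8,"y":0,"z":0,"rx":0,"ry":0,"rz":0},
    {"grip":-1,"x":0.8,"y":0,"z":0,"rx":0,"ry":0,"rz":0},
    {"grip":-1,"x":0.8,"y":0,"z":0,"rx":0,"ry":0,"rz":0}
  ]
}}

```text
clock: 10.72
position: [0.5316, 0.1954, 0.1958]
eef_rot: [[1.0, 0.029, -0.0], [0.029, -1.0, 0.0], [-0.0, -0.0, -1.0]]
contact_force: [0.5, 0.1, -0.5]
opening: 0.107
grip_force: 60.1
```

```bash
python3 st.py
```

```text
t 10.77 pos [0.5315 0.1954 0.1958] F [-0.4664 -0.1469 -1.6155] open 0.109 gf 60.1 tilt [-0.0003  0.0001]
shift cm [-3.1506 -0.0487 -0.0196] rz 0.08080226288304804 cur yaw 1.6808022628830481
[ 0.    -0.125] 0.997
[-0.125 -0.125] 0.916
[0. 0.] 0.978
[161 157 132  90  69  81 100  97  74  65  64  65  64  64]
```

The strip stayed put with the tip now in its plane, so the tip is in the hole. On through.

Call:
{"api": "send_rows", "payload": {
  "commands": [
    {"grip":-1,"x":0.1,"y":0,"z":0,"rx":0,"ry":0,"rz":0},
    {"grip":-1,"x":0.2,"y":0,"z":0,"rx":0,"ry":0,"rz":0},
    {"grip":-1,"x":0.35,"y":0,"z":0,"rx":0,"ry":0,"rz":0},
    {"grip":-1,"x":0.5,"y":0,"z":0,"rx":0,"ry":0,"rz":0},
    {"grip":-1,"x":0.5,"y":0,"z":0,"rx":0,"ry":0,"rz":0}
  ]
}}

```text
clock: 11.18
position: [0.537, 0.1955, 0.196]
eef_rot: [[1.0, 0.029, 0.0], [0.029, -1.0, 0.0], [0.0, -0.0, -1.0]]
contact_force: [-0.4, -0.7, -0.4]
opening: 0.101
grip_force: 60.1
```

```bash
python3 st.py
```

```text
t 11.23 pos [0.5367 0.1955 0.1959] F [-0.2527 -0.3891 -0.8077] open 0.104 gf 60.1 tilt [0.     0.0001]
shift cm [-3.6727 -0.0555 -0.0108] rz 0.07012773652030124 cur yaw 1.6701277365203013
[ 0.    -0.125] 0.998
[-0.25  0.  ] 0.896
[0.125 0.125] 0.951
[160 157 133  92  71  81 100  97  74  64  63  65  65  64]
```

Call:
{"api": "send_rows", "payload": {
  "commands": [
    {"grip":-1,"x":0.2,"y":0,"z":0,"rx":0,"ry":0,"rz":0},
    {"grip":-1,"x":0.4,"y":0,"z":0,"rx":0,"ry":0,"rz":0},
    {"grip":-1,"x":0.5,"y":0,"z":0,"rx":0,"ry":0,"rz":0},
    {"grip":-1,"x":0.5,"y":0,"z":-0.2,"rx":0,"ry":0,"rz":0},
    {"grip":-1,"x":0.5,"y":0,"z":-0.5,"rx":0,"ry":0,"rz":0},
    {"grip":-1,"x":0.5,"y":0,"z":-0.8,"rx":0,"ry":0,"rz":0},
    {"grip":-1,"x":0.5,"y":0,"z":-1,"rx":0,"ry":0,"rz":0},
    {"grip":-1,"x":0.5,"y":0,"z":-1.2,"rx":0,"ry":0,"rz":0}
  ]
}}

```text
clock: 11.9
position: [0.5413, 0.1956, 0.2079]
eef_rot: [[1.0, 0.029, -0.0], [0.029, -1.0, -0.0], [-0.0, 0.0, -1.0]]
contact_force: [1.0, -0.7, -2.0]
opening: 0.103
grip_force: 59.8
```

Call:
{"api": "send_rows", "payload": {
  "commands": [
    {"grip":-1,"x":0,"y":0,"z":-0.1,"rx":0,"ry":0,"rz":0},
    {"grip":-1,"x":0,"y":0,"z":-0.2,"rx":0,"ry":0,"rz":0},
    {"grip":-1,"x":0,"y":0,"z":-0.3,"rx":0,"ry":0,"rz":0},
    {"grip":-1,"x":0,"y":0,"z":-0.3,"rx":0,"ry":0,"rz":0}
  ]
}}

```text
clock: 12.23
position: [0.5415, 0.1957, 0.2109]
eef_rot: [[1.0, 0.029, -0.0], [0.029, -1.0, -0.0], [-0.0, 0.0, -1.0]]
contact_force: [0.3, -0.1, -1.8]
opening: 0.105
grip_force: 59.8
```

Run:
```python
from pr import *
d={n:cap(n) for n in('scene','top')}; pickle.dump(d,open('c7.pkl','wb')); c=d['scene']
delta([.5,.195,.196],1.6)
cv2.imwrite('pics/c7.png',cv2.convertScaleAbs(cv2.resize(c['image'][180:240,280:355],(750,600),interpolation=cv2.INTER_CUBIC),alpha=1.9))
```

```text
t 12.33 pos [0.5415 0.1957 0.2108] F [ 0.4645 -0.0146 -2.8648] open 0.106 gf 59.8 tilt [-0.0001 -0.    ]
shift cm [-4.146  -0.055   1.4815] rz 0.08100979518877538 cur yaw 1.6810097951887755
```

View pics/c7.png

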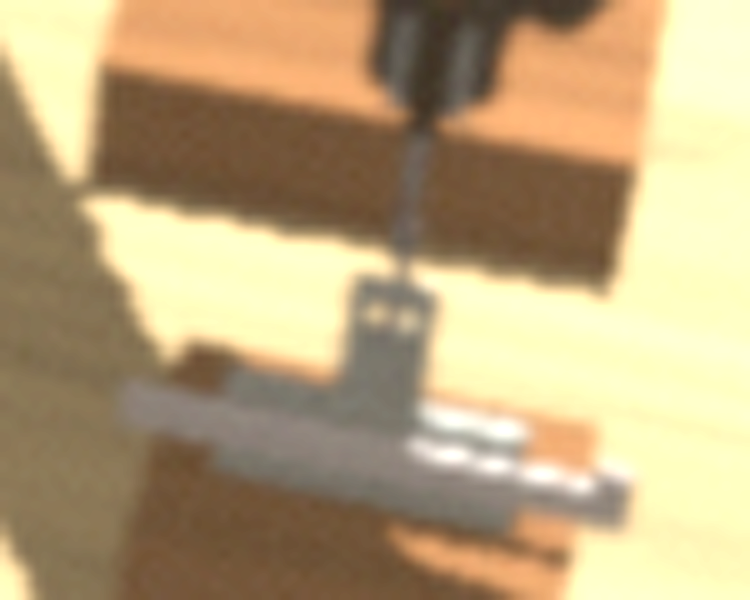

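The hook is through the hole (light on both sides at (372,315) and (408,318)). The carrier is already raised a little, with about 1.5 N carried. I'll lift it straight out slowly.

Call:
{"api": "send_rows", "payload": {
  "commands": [
    {"grip":-1,"x":0,"y":0,"z":-0.3,"rx":0,"ry":0,"rz":0},
    {"grip":-1,"x":0,"y":0,"z":-0.7,"rx":0,"ry":0,"rz":0},
    {"grip":-1,"x":0,"y":0,"z":-1.1,"rx":0,"ry":0,"rz":0},
    {"grip":-1,"x":0,"y":0,"z":-1.5,"rx":0,"ry":0,"rz":0},
    {"grip":-1,"x":0,"y":0,"z":-1.9,"rx":0,"ry":0,"rz":0},
    {"grip":-1,"x":0,"y":0,"z":-2.3,"rx":0,"ry":0,"rz":0},
    {"grip":-1,"x":0,"y":0,"z":-2.8,"rx":0,"ry":0,"rz":0},
    {"grip":-1,"x":0,"y":0,"z":-3.3,"rx":0,"ry":0,"rz":0}
  ]
}}

```text
clock: 13.0
position: [0.5415, 0.1957, 0.2444]
eef_rot: [[1.0, 0.029, 0.0], [0.029, -1.0, 0.0], [0.0, -0.0, -1.0]]
contact_force: [-0.4, -0.2, -2.4]
opening: 0.105
grip_force: 59.8
```

Call:
{"api": "send_rows", "payload": {
  "commands": [
    {"grip":-1,"x":0,"y":0,"z":-0.7,"rx":0,"ry":0,"rz":0},
    {"grip":-1,"x":0,"y":0,"z":-1.5,"rx":0,"ry":0,"rz":0},
    {"grip":-1,"x":0,"y":0,"z":-2.5,"rx":0,"ry":0,"rz":0},
    {"grip":-1,"x":0,"y":0,"z":-3.5,"rx":0,"ry":0,"rz":0},
    {"grip":-1,"x":0,"y":0,"z":-4.5,"rx":0,"ry":0,"rz":0},
    {"grip":-1,"x":0,"y":0,"z":-5.3,"rx":0,"ry":0,"rz":0},
    {"grip":-1,"x":0,"y":0,"z":-5.8,"rx":0,"ry":0,"rz":0},
    {"grip":-1,"x":0,"y":0,"z":-6,"rx":0,"ry":0,"rz":0}
  ]
}}

```text
clock: 13.67
position: [0.5421, 0.196, 0.3054]
eef_rot: [[1.0, 0.029, 0.002], [0.029, -1.0, 0.001], [0.002, -0.001, -1.0]]
contact_force: [0.3, -0.3, -1.0]
opening: 0.105
grip_force: 59.8
```

Run:
```python
from pr import *
d={n:cap(n) for n in('scene',)}; pickle.dump(d,open('c8.pkl','wb')); c=d['scene']
delta([.59,.16,.305],-7); delta([.5574,-.1743,.305],-7)
cv2.imwrite('pics/c8.png',cv2.convertScaleAbs(cv2.resize(c['image'][120:270,150:350],(800,600),interpolation=cv2.INTER_CUBIC),alpha=1.7))
```

```text
t 13.72 pos [0.542  0.1959 0.3051] F [ 0.0401 -0.1019 -3.0592] open 0.104 gf 59.8 tilt [0.0018 0.0005]
shift cm [4.6922 3.7325 0.0206] rz 8.680685620766283 cur yaw 1.6806856207662826
t 13.72 pos [0.542  0.1959 0.3051] F [ 0.0401 -0.1019 -3.0592] open 0.104 gf 59.8 tilt [0.0018 0.0005]
shift cm [ 0.4532 37.0525 -0.0008] rz 8.680685620766283 cur yaw 1.6806856207662826
```

View pics/c8.png

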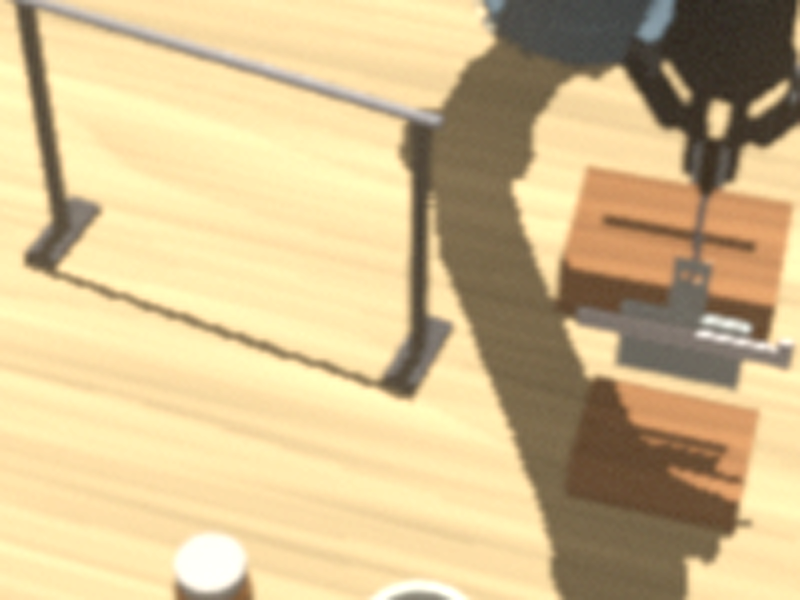

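The carrier hangs free at (680,330) above the stand, its strip on the hook. The way past the rail on its +x side is clear. I've used my picture budget, so from here I rely on numbers.

Call:
{"api": "send_rows", "payload": {
  "commands": [
    {"grip":-1,"x":0.2,"y":0.2,"z":0,"rx":0,"ry":0,"rz":0},
    {"grip":-1,"x":0.6,"y":0.6,"z":0,"rx":0,"ry":0,"rz":0},
    {"grip":-1,"x":1.2,"y":1.2,"z":0,"rx":0,"ry":0,"rz":0},
    {"grip":-1,"x":2,"y":2,"z":0,"rx":0,"ry":0,"rz":0},
    {"grip":-1,"x":2.8,"y":3,"z":0,"rx":0,"ry":0,"rz":0},
    {"grip":-1,"x":3.5,"y":4.1,"z":0,"rx":0,"ry":0,"rz":0},
    {"grip":-1,"x":4,"y":5.3,"z":0,"rx":0,"ry":0,"rz":0},
    {"grip":-1,"x":4.3,"y":6.5,"z":0,"rx":0,"ry":0,"rz":0}
  ]
}}

```text
clock: 14.38
position: [0.5876, 0.1297, 0.3036]
eef_rot: [[1.0, 0.028, -0.0], [0.028, -1.0, -0.0], [-0.0, 0.0, -1.0]]
contact_force: [0.5, 0.4, -2.6]
opening: 0.106
grip_force: 59.8
```

Call:
{"api": "send_rows", "payload": {
  "commands": [
    {"grip":-1,"x":0.1,"y":1.2,"z":0,"rx":0,"ry":0,"rz":0},
    {"grip":-1,"x":0.1,"y":2.4,"z":0,"rx":0,"ry":0,"rz":0},
    {"grip":-1,"x":0.1,"y":3.6,"z":0,"rx":0,"ry":0,"rz":0},
    {"grip":-1,"x":0.1,"y":4.8,"z":0,"rx":0,"ry":0,"rz":0},
    {"grip":-1,"x":0.1,"y":6,"z":0,"rx":0,"ry":0,"rz":0},
    {"grip":-1,"x":0.1,"y":7.2,"z":0,"rx":0,"ry":0,"rz":0},
    {"grip":-1,"x":0.1,"y":8.4,"z":0,"rx":0,"ry":0,"rz":0},
    {"grip":-1,"x":0,"y":9.6,"z":0,"rx":0,"ry":0,"rz":0}
  ]
}}

```text
clock: 15.05
position: [0.5893, 0.0348, 0.304]
eef_rot: [[1.0, 0.029, 0.0], [0.029, -1.0, -0.0], [0.0, 0.0, -1.0]]
contact_force: [-0.2, -0.2, -1.7]
opening: 0.105
grip_force: 59.8
```

Call:
{"api": "send_rows", "payload": {
  "commands": [
    {"grip":-1,"x":0,"y":1.2,"z":0,"rx":0,"ry":0,"rz":0.3},
    {"grip":-1,"x":0,"y":2.4,"z":0,"rx":0,"ry":0,"rz":0.8},
    {"grip":-1,"x":0,"y":3.6,"z":0,"rx":0,"ry":0,"rz":1.5},
    {"grip":-1,"x":-0.1,"y":4.8,"z":0,"rx":0,"ry":0,"rz":2.3},
    {"grip":-1,"x":-0.2,"y":6,"z":0,"rx":0,"ry":0,"rz":3.1},
    {"grip":-1,"x":-0.4,"y":7.2,"z":0,"rx":0,"ry":0,"rz":3.9},
    {"grip":-1,"x":-0.6,"y":8.3,"z":0,"rx":0,"ry":0,"rz":4.6},
    {"grip":-1,"x":-0.8,"y":9.3,"z":0,"rx":0,"ry":0,"rz":5.2}
  ]
}}

```text
clock: 15.72
position: [0.5837, -0.0587, 0.3038]
eef_rot: [[0.998, -0.063, -0.0], [-0.063, -0.998, -0.0], [-0.0, 0.0, -1.0]]
contact_force: [0.7, 1.1, -1.8]
opening: 0.103
grip_force: 59.8
```

Run:
```python
from h import *
delta([.5574,-.1743,.305],-7)
```

```text
t 15.72 pos [ 0.5837 -0.0587  0.3038] F [ 0.6526  1.0984 -1.8299] open 0.103 gf 59.8 tilt [-0.0003 -0.0002]
shift cm [-1.8905 11.7064 -0.1149] rz 3.376077999954068 cur yaw -3.623922000045932
```

Call:
{"api": "send_rows", "payload": {
  "commands": [
    {"grip":-1,"x":-0.3,"y":1.1,"z":0,"rx":0,"ry":0,"rz":0.7},
    {"grip":-1,"x":-0.5,"y":2.3,"z":0.1,"rx":0,"ry":0,"rz":1.3},
    {"grip":-1,"x":-0.7,"y":3.5,"z":0.2,"rx":0,"ry":0,"rz":1.9},
    {"grip":-1,"x":-1,"y":4.7,"z":0.3,"rx":0,"ry":0,"rz":2.4},
    {"grip":-1,"x":-1.2,"y":5.9,"z":0.4,"rx":0,"ry":0,"rz":2.8},
    {"grip":-1,"x":-1.4,"y":7,"z":0.4,"rx":0,"ry":0,"rz":3.1},
    {"grip":-1,"x":-1.5,"y":8,"z":0.4,"rx":0,"ry":0,"rz":3.3},
    {"grip":-1,"x":-1.6,"y":8.9,"z":0.4,"rx":0,"ry":0,"rz":3.4}
  ]
}}

```text
clock: 16.38
position: [0.5622, -0.1465, 0.2999]
eef_rot: [[0.993, -0.122, -0.0], [-0.122, -0.993, -0.0], [0.0, 0.0, -1.0]]
contact_force: [-0.2, -0.0, -2.1]
opening: 0.105
grip_force: 59.8
```

Call:
{"api": "send_rows", "payload": {
  "commands": [
    {"grip":-1,"x":0,"y":0.8,"z":0,"rx":0,"ry":0,"rz":0},
    {"grip":-1,"x":0,"y":1.5,"z":0,"rx":0,"ry":0,"rz":0},
    {"grip":-1,"x":0,"y":2.1,"z":0,"rx":0,"ry":0,"rz":0},
    {"grip":-1,"x":0,"y":2.5,"z":0,"rx":0,"ry":0,"rz":0},
    {"grip":-1,"x":0,"y":2.7,"z":0,"rx":0,"ry":0,"rz":0},
    {"grip":-1,"x":0,"y":2.8,"z":0,"rx":0,"ry":0,"rz":0},
    {"grip":-1,"x":0,"y":2.8,"z":0,"rx":0,"ry":0,"rz":0},
    {"grip":-1,"x":0,"y":2.8,"z":0,"rx":0,"ry":0,"rz":0}
  ]
}}

```text
clock: 17.05
position: [0.5593, -0.1722, 0.2999]
eef_rot: [[0.993, -0.12, 0.0], [-0.12, -0.993, 0.0], [0.0, -0.0, -1.0]]
contact_force: [-0.1, 0.4, -1.9]
opening: 0.102
grip_force: 59.8
```

Call:
{"api": "send_rows", "payload": {
  "commands": [
    {"grip":-1,"x":0,"y":0,"z":0,"rx":0,"ry":0,"rz":0},
    {"grip":-1,"x":0,"y":0,"z":0,"rx":0,"ry":0,"rz":0},
    {"grip":-1,"x":0,"y":0,"z":0,"rx":0,"ry":0,"rz":0},
    {"grip":-1,"x":0,"y":0,"z":0,"rx":0,"ry":0,"rz":0},
    {"grip":-1,"x":0,"y":0,"z":0,"rx":0,"ry":0,"rz":0},
    {"grip":-1,"x":0,"y":0,"z":0,"rx":0,"ry":0,"rz":0}
  ]
}}

```text
clock: 17.55
position: [0.5591, -0.1728, 0.2999]
eef_rot: [[0.993, -0.12, -0.0], [-0.12, -0.993, -0.0], [-0.0, 0.0, -1.0]]
contact_force: [-0.7, 0.2, -2.5]
opening: 0.106
grip_force: 59.8
```

Run:
```python
from h import *
# rail line from known-good hang pose: TCP (.478,-.1245) + s*(.1209,.9927)
p=bot.get_state()['position']; u=np.array([.1209,.9927]); n=np.array([.9927,-.1209])
b=np.array([.478,-.1245]); print('dist from hang line cm',100*(p[:2]-b)@n,'along',100*(p[:2]-b)@u)
t=b+u*((p[:2]-b)@u); delta([*t,.2994],-7)
```

```text
dist from hang line cm 8.638863546828421 along -3.815654293242321
t 17.55 pos [ 0.5591 -0.1728  0.2999] F [-0.7064  0.2431 -2.4866] open 0.106 gf 59.8 tilt [-0. -0.]
shift cm [-8.6386 -0.0037  0.0474] rz 0.08234736733746573 cur yaw -6.917652632662534
```

Call:
{"api": "send_rows", "payload": {
  "commands": [
    {"grip":-1,"x":-0.2,"y":0,"z":0.05,"rx":0,"ry":0,"rz":0},
    {"grip":-1,"x":-0.7,"y":0,"z":0.05,"rx":0,"ry":0,"rz":0},
    {"grip":-1,"x":-1.5,"y":0,"z":0.05,"rx":0,"ry":0,"rz":0},
    {"grip":-1,"x":-2.4,"y":0,"z":0.05,"rx":0,"ry":0,"rz":0},
    {"grip":-1,"x":-3.3,"y":0,"z":0.05,"rx":0,"ry":0,"rz":0},
    {"grip":-1,"x":-4.2,"y":0,"z":0.05,"rx":0,"ry":0,"rz":0},
    {"grip":-1,"x":-5,"y":0,"z":0.05,"rx":0,"ry":0,"rz":0},
    {"grip":-1,"x":-5.6,"y":0,"z":0.05,"rx":0,"ry":0,"rz":0}
  ]
}}

```text
clock: 18.22
position: [0.5022, -0.166, 0.2995]
eef_rot: [[0.993, -0.121, -0.0], [-0.121, -0.993, -0.0], [-0.0, 0.0, -1.0]]
contact_force: [0.1, 0.3, -1.7]
opening: 0.106
grip_force: 59.8
```

Call:
{"api": "send_rows", "payload": {
  "commands": [
    {"grip":-1,"x":-0.5,"y":0,"z":0,"rx":0,"ry":0,"rz":0},
    {"grip":-1,"x":-1,"y":0,"z":0,"rx":0,"ry":0,"rz":0},
    {"grip":-1,"x":-1.5,"y":0,"z":0,"rx":0,"ry":0,"rz":0},
    {"grip":-1,"x":-2,"y":0,"z":0,"rx":0,"ry":0,"rz":0},
    {"grip":-1,"x":-2.4,"y":0,"z":0,"rx":0,"ry":0,"rz":0},
    {"grip":-1,"x":-2.8,"y":0,"z":0,"rx":0,"ry":0,"rz":0},
    {"grip":-1,"x":-3,"y":0,"z":0,"rx":0,"ry":0,"rz":0},
    {"grip":-1,"x":-3,"y":0,"z":0,"rx":0,"ry":0,"rz":0}
  ]
}}

```text
clock: 18.88
position: [0.4733, -0.1624, 0.2994]
eef_rot: [[0.993, -0.121, -0.0], [-0.121, -0.993, -0.0], [-0.0, 0.0, -1.0]]
contact_force: [-0.0, 0.5, -2.2]
opening: 0.104
grip_force: 59.8
```

Run:
```python
from h import *
p=bot.get_state()['position']; u=np.array([.1209,.9927])
b=np.array([.478,-.1245]); t=b+u*((p[:2]-b)@u); delta([*t,.2684],-7)
```

```text
t 18.88 pos [ 0.4733 -0.1624  0.2994] F [-0.0025  0.5078 -2.2346] open 0.104 gf 59.8 tilt [-0.0003 -0.0001]
shift cm [ 0.0041 -0.0002  3.0951] rz 0.0753421928373168 cur yaw -6.924657807162683
```

Call:
{"api": "send_rows", "payload": {
  "commands": [
    {"grip":-1,"x":0,"y":0,"z":0.3,"rx":0,"ry":0,"rz":0},
    {"grip":-1,"x":0,"y":0,"z":0.8,"rx":0,"ry":0,"rz":0},
    {"grip":-1,"x":0,"y":0,"z":1.4,"rx":0,"ry":0,"rz":0},
    {"grip":-1,"x":0,"y":0,"z":2,"rx":0,"ry":0,"rz":0},
    {"grip":-1,"x":0,"y":0,"z":2.5,"rx":0,"ry":0,"rz":0},
    {"grip":-1,"x":0,"y":0,"z":2.8,"rx":0,"ry":0,"rz":0},
    {"grip":-1,"x":0,"y":0,"z":3,"rx":0,"ry":0,"rz":0},
    {"grip":-1,"x":0,"y":0,"z":3,"rx":0,"ry":0,"rz":0}
  ]
}}

```text
clock: 19.55
position: [0.4736, -0.1624, 0.2689]
eef_rot: [[0.993, -0.12, -0.001], [-0.12, -0.993, 0.0], [-0.001, -0.0, -1.0]]
contact_force: [0.6, 0.5, -1.9]
opening: 0.107
grip_force: 60.0
```

Call:
{"api": "send_rows", "payload": {
  "commands": [
    {"grip":-1,"x":0,"y":0,"z":0.05,"rx":0,"ry":0,"rz":0},
    {"grip":-1,"x":0,"y":0,"z":0.1,"rx":0,"ry":0,"rz":0},
    {"grip":-1,"x":0,"y":0,"z":0.1,"rx":0,"ry":0,"rz":0},
    {"grip":-1,"x":0,"y":0,"z":0.1,"rx":0,"ry":0,"rz":0}
  ]
}}

```text
clock: 19.88
position: [0.4739, -0.1625, 0.2686]
eef_rot: [[0.993, -0.12, 0.0], [-0.12, -0.993, -0.0], [0.001, 0.0, -1.0]]
contact_force: [-0.1, 0.2, -2.3]
opening: 0.103
grip_force: 60.0
```

Run:
```python
from h import *
for _ in range(5):
    cap('scene'); s=bot.get_state(); print(s['position'],s['contact_force'],s['wrist_torque'])
```

```text
[ 0.4739 -0.1625  0.2686] [ 0.0285  0.256  -1.6575] [ 0.0237 -0.0471  0.0267]
[ 0.4739 -0.1625  0.2686] [ 0.5161  0.3799 -1.1741] [ 0.0226 -0.0068 -0.037 ]
[ 0.4739 -0.1625  0.2686] [-0.0532  0.3113 -1.7583] [-0.0077 -0.0452  0.0209]
[ 0.4739 -0.1625  0.2685] [ 1.4612 -0.2925 -1.2346] [0.0233 0.0294 0.0286]
[ 0.4739 -0.1625  0.2685] [-0.225   0.0843 -2.9522] [-0.0155 -0.0314 -0.0436]
```

Call:
{"api": "send_rows", "payload": {
  "commands": [
    {"grip":-1,"x":0,"y":0,"z":0.05,"rx":0,"ry":0,"rz":0},
    {"grip":-1,"x":0,"y":0,"z":0.1,"rx":0,"ry":0,"rz":0},
    {"grip":-1,"x":0,"y":0,"z":0.1,"rx":0,"ry":0,"rz":0},
    {"grip":-1,"x":0,"y":0,"z":0.1,"rx":0,"ry":0,"rz":0}
  ]
}}

```text
clock: 20.47
position: [0.474, -0.1625, 0.2682]
eef_rot: [[0.993, -0.12, 0.001], [-0.12, -0.993, -0.0], [0.001, 0.0, -1.0]]
contact_force: [-1.4, 0.4, 3.3]
opening: 0.104
grip_force: 60.5
```

Run:
```python
from h import *
F=[]
for _ in range(8):
    cap('scene'); s=bot.get_state(); F.append(s['contact_force'])
print(s['position'],np.mean(F,0))
```

```text
[ 0.474  -0.1625  0.2681] [-2.1809  0.6701  5.2503]
```

The crown is bearing on the rail (+5 N). I'll ease up a touch and open slowly.

Call:
{"api": "send_rows", "payload": {
  "commands": [
    {"grip":-1,"x":0,"y":0,"z":-0.04,"rx":0,"ry":0,"rz":0},
    {"grip":-1,"x":0,"y":0,"z":-0.05,"rx":0,"ry":0,"rz":0},
    {"grip":-1,"x":0,"y":0,"z":-0.05,"rx":0,"ry":0,"rz":0},
    {"grip":-0.7,"x":0,"y":0,"z":-0.05,"rx":0,"ry":0,"rz":0},
    {"grip":-0.6,"x":0,"y":0,"z":-0.05,"rx":0,"ry":0,"rz":0},
    {"grip":-0.5,"x":0,"y":0,"z":-0.05,"rx":0,"ry":0,"rz":0},
    {"grip":-0.3,"x":0,"y":0,"z":-0.05,"rx":0,"ry":0,"rz":0},
    {"grip":-0.1,"x":0,"y":0,"z":-0.05,"rx":0,"ry":0,"rz":0}
  ]
}}

```text
clock: 21.53
position: [0.4737, -0.1624, 0.2675]
eef_rot: [[0.993, -0.12, -0.0], [-0.12, -0.993, 0.0], [-0.0, -0.0, -1.0]]
contact_force: [-0.1, 0.7, 0.1]
opening: 0.449
grip_force: 0.0
```

Call:
{"api": "send_rows", "payload": {
  "commands": [
    {"grip":0.1,"x":0,"y":0,"z":0,"rx":0,"ry":0,"rz":0},
    {"grip":0.1,"x":0,"y":0,"z":-0.3,"rx":0,"ry":0,"rz":0},
    {"grip":0.1,"x":0,"y":0,"z":-1,"rx":0,"ry":0,"rz":0},
    {"grip":0.1,"x":0,"y":0,"z":-2,"rx":0,"ry":0,"rz":0},
    {"grip":0.1,"x":0,"y":0,"z":-4,"rx":0,"ry":0,"rz":0},
    {"grip":0.1,"x":0,"y":0,"z":-7,"rx":0,"ry":0,"rz":0},
    {"grip":0.1,"x":0,"y":0,"z":-10,"rx":0,"ry":0,"rz":0},
    {"grip":0.1,"x":0,"y":0,"z":-12,"rx":0,"ry":0,"rz":0}
  ]
}}

```text
clock: 22.2
position: [0.4749, -0.1625, 0.3924]
eef_rot: [[0.993, -0.12, 0.005], [-0.12, -0.993, -0.002], [0.005, 0.001, -1.0]]
contact_force: [0.6, -0.3, -0.5]
opening: 0.544
grip_force: 0.0
```

```bash
cat > chk.py <<'E'
from pr import *
s=bot.get_state(); print(s['clock'],s['position'],s['opening'],s['contact_force'])
c0=pickle.load(open('c0.pkl','rb'))['scene']['image']; f=[]
for k in range(12):
    c=cap('scene'); f.append(c['image'].astype(int))
pickle.dump(c,open('cf.pkl','wb'))
x=slice(110,245); y=slice(140,290)
print('motion max per frame',[int((abs(f[k+1]-f[k])[x,y]>25).any(2).sum()) for k in range(11)], 'first-last',(abs(f[-1]-f[0])[x,y]>25).any(2).sum())
D=(abs(f[-1]-c0)[x,y]>30).any(2).astype(np.uint8)
n,l,st,ce=cv2.connectedComponentsWithStats(D)
for i in range(1,n):
    if st[i][4]>15: print(st[i]+[140,110,0,0,0],ce[i]+[140,110])
# expected carrier: hook hanging on rail at TCP line
p=np.array([.474,-.1625,.2684]); xa=np.array([.9927,-.1209,0]); ya=np.array([.1209,.9927,0]); o=p-[0,0,.0866+.1073-.0]
o=o+xa*.001
for nm,(a,b,z) in dict(wingL=(.0065,.075,.05),wingR=(.0065,-.075,.05),botL=(0,.045,0),botR=(0,-.045,0),hole=(0,0,.1023)).items(): print(nm,proj(c,o+a*xa+b*ya+[0,0,z]))
E
python3 chk.py
```

```text
22.2 [ 0.4749 -0.1625  0.3924] 0.5440866331931509 [ 0.6148 -0.3346 -0.454 ]
motion max per frame [8, 0, 4, 3, 9, 0, 0, 0, 0, 0, 0] first-last 22
[206 122   6   7  31] [208.5161 125.4839]
[ 159  122  131   46 2060] [231.6626 137.9005]
[140 124  17  16 218] [147.5367 132.945 ]
[ 190  142   63   67 1748] [223.9943 177.6796]
[181 202  42  31 828] [200.0399 216.0109]
wingL [[231.3604 175.9726]]
wingR [[188.7214 161.7146]]
botL [[224.1038 183.0429]]
botR [[199.1395 174.532 ]]
hole [[209.8177 154.9934]]
```

Call:
{"api": "send_rows", "payload": {
  "commands": [
    {"grip":0.1,"x":-1,"y":0,"z":-2,"rx":0,"ry":0,"rz":0},
    {"grip":0.1,"x":-2,"y":0,"z":-4,"rx":0,"ry":0,"rz":0},
    {"grip":0.1,"x":-3,"y":0,"z":-4,"rx":0,"ry":0,"rz":0},
    {"grip":0.1,"x":-3,"y":0,"z":-4,"rx":0,"ry":0,"rz":0},
    {"grip":0.1,"x":-3,"y":0,"z":-4,"rx":0,"ry":0,"rz":0},
    {"grip":0.1,"x":-3,"y":0,"z":-4,"rx":0,"ry":0,"rz":0},
    {"grip":0.1,"x":-3,"y":0,"z":-4,"rx":0,"ry":0,"rz":0},
    {"grip":0.1,"x":-3,"y":0,"z":-4,"rx":0,"ry":0,"rz":0}
  ]
}}

```text
clock: 23.47
position: [0.444, -0.1587, 0.4268]
eef_rot: [[0.993, -0.12, -0.002], [-0.12, -0.993, 0.001], [-0.002, -0.001, -1.0]]
contact_force: [-0.7, 0.7, 0.2]
opening: 0.552
grip_force: 0.0
```

Run:
```python
from pr import *
a=cap('scene')['image'].astype(int)
for _ in range(30): c=cap('scene')
b=c['image'].astype(int); print('diff over 1.5s',(abs(a-b)[110:245,140:290]>25).any(2).sum(), bot.get_state()['clock'])
hsv=cv2.cvtColor(c['image'],cv2.COLOR_BGR2HSV)
for v in range(124,192): print(v,''.join('#' if hsv[v,u,1]<55 else ('+' if hsv[v,u,1]<80 else '.') for u in range(180,245)))
```

```text
diff over 1.5s 2 25.0167
124 +................................................................
125 #++++............................................................
126 #####+++.........................................................
127 ########++.......................................................
128 ++########+......................................................
129 ...+++#####+++...................................................
130 ......+++++##++++................................................
131 ...........++++##++++............................................
132 ..............++++##++++.........................................
133 .................+++#+++++....+..................................
134 ....................++++##...+++.................................
135 ........................++++++#++................................
136 ...........................+++###+++++...........................
137 ...........................+++++++####++.........................
138 ...........................+......+++###++++.....................
139 .....................
[... 2984 characters left out ...]

182 ........................................++##++...................
183 ..........................................+++....................
184 .................................................................
185 .................................................................
186 .................................................................
187 .................................................................
188 .................................................................
189 .................................................................
190 .................................................................
191 .................................................................
```

The carrier hangs on the rail where predicted and holds still (no change over 1.5 s), and the gripper is well clear.

```bash
python3 -c "
from h import *
print(bot.close_job())"
```

```text
the job is handed in; nothing more can be done
None
```

The carrier was lifted out on the S-hook and now hangs free and still on the drying rail, with the gripper clear; I handed the job in at about 25 s on the robot's clock.

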